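# Press the label holder home behind the shelf lip

## Robot

A 6-joint arm with a two-finger parallel gripper is mounted at the origin on a cart in front of the work surface, level with it; the furniture and walls round the work are solid. World frame = base frame: x ahead of the robot, y to its left, z up, the work surface at z = 0. Lengths are in m, angles in degrees, forces in N, time in s.
With the tool pointing down it reaches from about 0.375 to 0.9 m from the base axis. Payload 3.1 kg.
Tool frame: the origin (TCP) lies midway between the tips of the shut fingers; the grasp point (between the pads) lies bot.hold_point_z behind it (bot.hold_point_z is the distance from the TCP to the grasp point, in m); z points along the fingers, y is the direction in which the jaws open and shut (so a half turn about z gives the same grasp; the last joint's range is limited). The gripper opens to 87 mm and grips with 3 to 60 N. Pads are 19 mm wide; open, the fingers measure 117 mm over their backs; the gripper's body (75 mm by 190 mm) begins 51 mm behind the grasp point.
Start: joints at [-81.102, 30.224, 82.088, -0, 67.689, -10.227], TCP at [0.205, -0.59, 0.223] pointing down, gripper open.
Joint ranges: [-176.69, 176.69], [-43.24, 126.21], [12.49, 139.97], [-82, 262], [0, 151.66], [-163.58, 163.58]. Speed limits (degrees/s): [159.86, 159.86, 180, 180, 180, 180].

## Interface

Orientations are given as a 3x3 rotation matrix whose columns are the frame's x, y, z axes.
In Python, from rig import bot, vision, hand_in gives the robot as it stands. The module is installed in compiled form; this text tells all that it offers.
- The arm moves only by the shell command python3 -m handwheel 'ROWS'. ROWS is JSON, a list of rows, each an object of numbers: "hand": the gripper's target within -1 to 1 (fully open at 1, half-way at 0, shut at -1); "dx", "dy", "dz": the shift along the world's x, y, z in cm; "wx", "wy", "wz": the turn, a rotation vector about the world's x, y, z in rad. In form: [{"hand": .., "dx": .., "dy": .., "dz": .., "wx": .., "wy": .., "wz": ..}, ...]. A call has 1 to 10 rows; each row shifts and turns the commanded pose from where the row before left it; what a row does not reach is not made up. A row lasts 1/10 s, in which the tool goes at most 50 mm and 8.59 degrees, less where a joint would pass 70% of its speed; a pose out of reach is approached as far as the arm can. A call with a gripper value outside its range is refused whole. The fingers move at their own pace and stop on an object; the grip force is fixed at half the most. Time passes only in rows, so rows that do not move let the fingers close. It gives the time, the measured TCP pose, the force and the opening at its end, in the units of the state.
- bot.read_state(): the state, without advancing time (a new reading comes with each control period).
- vision.capture(name): name is "side" or "top" or "wrist"; returns (picture, depth): 400x640x3 uint8, red, green, blue; 400x640 float32, m along the optical axis (not along the pixel's ray), 0 where there is no reading.
- vision.get_calibration(name): a dict with "fx", "fy", "cx", "cy" (pixels), "k1" (the pictures are not rectified: a ray, as slopes to the right and down, at radius r is drawn at 1 + k1 r^2 times it, then the intrinsics apply), "rvec" (rotation vector, rad) and "tvec" (3), from world to camera coordinates, as OpenCV has them. Camera axes: x right, y down, z forward; pixel columns grow to the right and rows downward; lengths in m; the calibration is good to about 2 mm. A picture is of the moment at which its call begins: read the wrist's pose just before it. get_calibration takes no time and is no camera call; for the wrist camera it gives the pose at the moment of the call.
- hand_in(): hands the job in, once; it reports no verdict.
The state is a dict: "time_s": time; "joint_positions": joint angles; "qvel": joint speeds; "tau": joint torques, N m; "position": TCP position; "tcp_rot": TCP orientation; "force": force on the tool from outside, world axes, zero at the start; "moment": the same for the moment, N m; "opening": opening from 0.0 (shut) to 1.0 (fully open).
Only numpy, scipy, OpenCV 4.12 (cv2) and the standard library are available. Lean on these libraries where they do the work, as an engineer would, in place of code of your own. Each camera call takes 0.05 s, during which the arm holds its last target.

## Task

Take the green label holder out of its wooden stand, slip its tongue down behind the metal lip on the front of the white reagent shelf, and push it down against the spring, without ramming it, until its foot sits fully home on the rail. The spring would lift it out again, so finish while still gripping it and holding it pressed fully home, ready for a colleague to drive the locking screw. Leave the orange holder in its stand and do not disturb the things on the shelf.

Things in the scene. Friction and masses are not known exactly. Their poses are not given: they have to be found in the camera images.
- green_grip (a point): Green label holder to fit (loose, 35-70 g, upright in its wooden stand): middle of its upper plate, which is 10 mm thick (its x), 64 mm wide (its y), reaches 20 mm above this point and has a blank white card on both faces. Grip it across the 10 mm. Front and back are alike: either way round will do. z is up.
- holder_green: The same holder; origin at the centre of its foot flange's underside, 30 mm below green_grip, same axes. The flange is 12 mm thick (x), 80 mm wide (y), 5 mm high. From its underside a tongue 4 mm thick and 50 mm wide with a rounded tip reaches 28 mm farther down.
- green_foot (a point): Centre of the underside of the green holder's foot flange (30 mm below green_grip); same axes. It rests on the rail when the holder is home.
- orange_grip (a point): The same point (middle of the upper plate) of an orange holder of the same shape and size, loose, in the other wooden stand. It stays there.
- stand_green: Fixed wooden stand that holds the green holder (50 x 90 x 40 mm high, origin at the centre of its underside). A slot in its top, 7 mm wide (x), 60 mm long (y), 32 mm deep, takes the tongue; the flange rests on the top. An identical stand with the orange holder stands nearer to or farther from the robot; which is which varies.
- microscope: Fixed microscope to the left of the shelf; origin at the foot's centre. Its eyepieces come nearest: x from 0.47 m, y from -0.055 m, 0.30 to 0.36 m above the bench; its stage, 0.13 m high, begins at x 0.53 m, y -0.03 m. Keep hand and wrist clear of it.
- slot (a point): Centre of the mouth of the slot behind the metal lip on the front edge of the fixed white shelf (190 mm wide, 90 mm high), at deck level. Slot: open upward, 7 mm wide (x), 60 mm long (y), mouth flared to 17 mm over the top 10 mm. At its ends are metal seats, at this height, for the foot flange. x points into the shelf, z up. The deck begins 10 mm behind, the dish about 70 mm behind.
- spring_strip (a joint): How far the yellow spring strip down in the slot is pressed, m: 0 at rest, when its top is 20 mm below the slot point, so the tongue meets it 8 mm before home; 0.008 with the holder home. It pushes up with 3 N at first and 6.2 N at home; then the end seats stop the foot rigidly.
- oil_mid (a point): Middle of a small amber glass bottle with black cap, 31 mm across and 62 mm high, loose on the back of the shelf's deck near one end. Leave it.
- dropper_mid (a point): Middle of a small white dropper bottle, 27 mm across and 66 mm high, loose on the back of the shelf's deck near the other end. Leave it.
- petri: Loose petri dish, 61 mm across and 15 mm high, on the middle of the deck at the back; origin at the centre of its underside. Leave it.

How it is judged:
By the outcome, as a careful person would: the job done as asked, in the order asked, and still so for the second after the job is handed in, while the arm keeps its last pose, push and grip.
It also fails if it takes over 35 s, if anything falls off the work surface, if the arm or the gripper's body presses on something with over 40 N, if the wrist force passes 120 N, or if a joint passes its speed limit or range.

## Working session

There is one attempt and no reset: what is moved stays moved. The work goes in short steps, Python scripts to look and compute and a shell command to move; the robot and the scene stay as the last step left them, time stands still between calls to the robot, and variables do not carry over. Pictures are saved under pics/ and viewed, and the job is handed in when it is done.

```bash
mkdir -p pics
cat > h.py <<'E'
import numpy as np, cv2
from rig import bot, vision
def cap(name,fn):
    c=vision.get_calibration(name); im,d=vision.capture(name)
    cv2.imwrite('pics/'+fn+'.png',im[:,:,::-1]); np.savez('pics/'+fn+'.npz',im=im,d=d,**{k:np.array(v) for k,v in c.items()})
    return im,d,c
def load(fn):
    z=np.load('pics/'+fn+'.npz'); return z['im'],z['d'],{k:z[k] for k in ['fx','fy','cx','cy','k1','rvec','tvec']}
def rays(c,uv):
    uv=np.array(uv,float).reshape(-1,2)
    xd=(uv[:,0]-c['cx'])/c['fx']; yd=(uv[:,1]-c['cy'])/c['fy']
    x,y=xd.copy(),yd.copy()
    for _ in range(20):
        s=1+float(c['k1'])*(x*x+y*y); x,y=xd/s,yd/s
    R=cv2.Rodrigues(np.array(c['rvec'],float))[0]; t=np.array(c['tvec'],float).ravel()
    return -R.T@t, np.stack([x,y,np.ones_like(x)],1)@R
def onz(c,uv,z):
    o,d=rays(c,uv); return o+d*((z-o[2])/d[:,2])[:,None]
def pts(c,uv,depth):
    o,d=rays(c,uv); return o+d*np.asarray(depth)[:,None]
E
python3 - <<'E'
from h import *
s=bot.read_state(); print({k:np.round(v,3).tolist() for k,v in s.items()}, bot.hold_point_z)
for n in ['side','top','wrist']:
    im,d,c=cap(n,n+'0'); print(n,rays(c,[[320,200]]),c['fx'],c['k1'])
E
```

```text
{'time_s': 0.0, 'joint_positions': [-81.103, 30.278, 82.158, -0.0, 67.688, -10.226], 'qvel': [-0.016, -0.063, 0.0, 0.061, -0.017, -0.013], 'tau': [-0.001, -44.005, -17.659, 0.063, 0.058, -0.0], 'position': [0.205, -0.59, 0.222], 'tcp_rot': [[0.945, 0.328, -0.0], [0.328, -0.945, 0.002], [0.0, -0.002, -1.0]], 'force': [-0.397, 0.179, -0.096], 'moment': [-0.061, -0.052, -0.024], 'opening': 0.996} 0.0187
side (array([ 0.39003726, -0.95764755,  0.47393909]), array([[ 0.1877655 ,  0.89122639, -0.41299562]])) 415.37624907314205 -0.053309363404771666
top (array([ 0.38501852, -0.15859819,  0.939316  ]), array([[ 0.21376015, -0.01279552, -0.97685818]])) 389.4151282653957 -0.07930256274976284
wrist (array([ 0.27593113, -0.56429663,  0.38318772]), array([[-0.25858895, -0.08277454, -0.96245595]])) 340.2155374023249 -0.06579246840734067
```

View pics/side0.png

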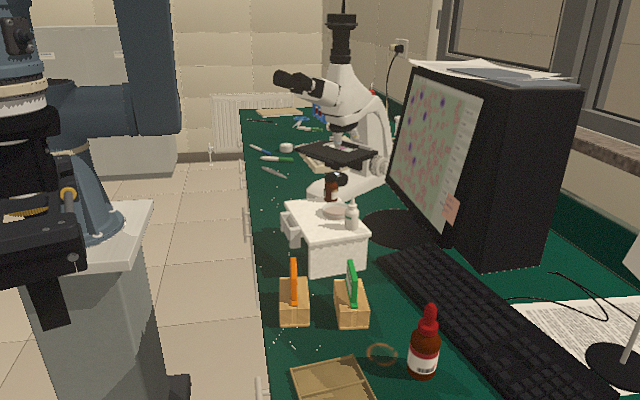

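View pics/top0.png

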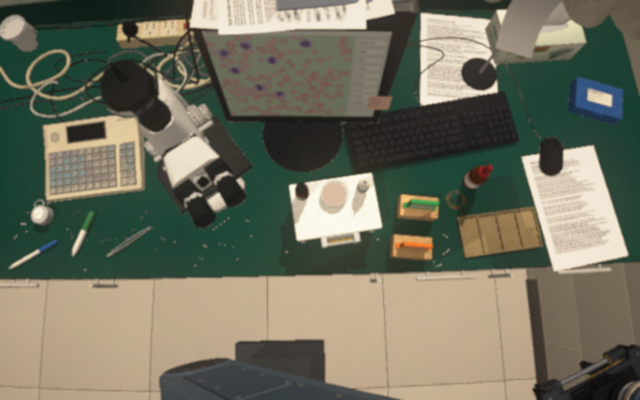

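View pics/wrist0.png

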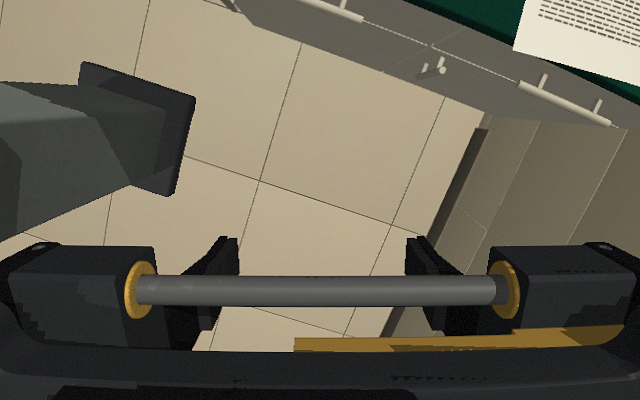

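The side view shows the orange holder at about (293,283), the green at (351,285), and the shelf at (330,235) with its slot facing the robot. In the top view the green holder is at (424,203), the orange at (410,245), and the lip at (340,238).

Run:
```python
from h import *
for n,box in [('top',(380,180,460,270)),('side',(260,240,390,340))]:
    im,d,c=load(n+'0'); hsv=cv2.cvtColor(im,cv2.COLOR_RGB2HSV)
    x0,y0,x1,y1=box
    for col,lo,hi in [('green',(50,120,110),(80,255,255)),('orange',(5,190,190),(16,255,255)),('wood',(10,60,90),(25,175,255))]:
        m=cv2.inRange(hsv,lo,hi); mm=np.zeros_like(m); mm[y0:y1,x0:x1]=m[y0:y1,x0:x1]
        nn,lab,st,_=cv2.connectedComponentsWithStats(mm)
        for i in range(1,nn):
            if st[i,4]<40: continue
            v,u=np.where(lab==i); P=pts(c,np.stack([u,v],1),d[v,u]); P=P[d[v,u]>0]
            print(n,col,st[i],'med',np.round(np.median(P,0),4),'lo',np.round(np.percentile(P,3,0),4),'hi',np.round(np.percentile(P,97,0),4))
            if n=='top':
                z=0.09 if col!='wood' else .04
                r=cv2.minAreaRect(np.stack([u,v],1).astype(np.float32)); Q=onz(c,cv2.boxPoints(r),z); print(np.round(Q[:,:2],4).tolist(),'ctr',Q.mean(0))
im,d,c=load('top0')
cv2.imwrite('pics/topz.png',cv2.resize(im[165:275,270:470,::-1],(800,440),interpolation=cv2.INTER_CUBIC))
im,d,c=load('side0')
cv2.imwrite('pics/sidez.png',cv2.resize(im[180:340,250:400,::-1],(562,600),interpolation=cv2.INTER_CUBIC))
```

```text
top green [411 200  28   5  87] med [ 0.5599 -0.405   0.0909] lo [ 0.5546 -0.4332  0.0882] hi [ 0.5653 -0.3748  0.0933]
[[0.5603, -0.373], [0.5673, -0.3742], [0.56, -0.4355], [0.553, -0.4341]] ctr [ 0.56017983 -0.40420127  0.09      ]
top orange [404 242  28   8  97] med [ 0.465  -0.3816  0.0905] lo [ 0.4591 -0.4087  0.0885] hi [ 0.4699 -0.3532  0.0933]
[[0.461, -0.3496], [0.4724, -0.3514], [0.4656, -0.4109], [0.4542, -0.409]] ctr [ 0.46328426 -0.38021185  0.09      ]
top wood [397 194  42  27 677] med [ 0.5499 -0.3959  0.0399] lo [ 0.5323 -0.4495  0.0006] hi [ 0.5939 -0.358   0.0435]
[[0.5355, -0.348], [0.5936, -0.3571], [0.5822, -0.4566], [0.524, -0.4461]] ctr [ 0.55882057 -0.40195311  0.04      ]
top wood [390 234  44  26 827] med [ 0.4601 -0.377   0.0404] lo [ 0.4394 -0.4291 -0.0005] hi [ 0.4973 -0.3352  0.0807]
[[0.4436, -0.3268], [0.499, -0.3351], [0.4878, -0.4336], [0.4323, -0.424]] ctr [ 0.46569159 -0.37985384  0.04      ]
side green [348 260  10  41 165] med [ 0.5612 -0.4223  0.0887] lo [ 0.5563 -0.4369  0.0475] hi [ 0.57   -0.3747  0.0902]
side orange [291 257   6  30 124] med [ 0.468  -0.3865  0.089 ] lo [ 0.4622 -0.413   0.0792] hi [ 0.4738 -0.3534  0.0903]
side orange [291 292   7  14  40] med [ 0.4665 -0.4156  0.0439] lo [ 0.4591 -0.4211  0.0424] hi [ 0.4696 -0.4112  0.0577]
side wood [ 279  267   31   61 1353] med [ 0.4639 -0.4163  0.038 ] lo [ 0.441  -0.4281  0.001 ] hi [ 0.4914 -0.34    0.0408]
side wood [ 333  278   38   52 1343] med [ 0.5537 -0.4394  0.037 ] lo [ 0.5339 -0.4515  0.0006] hi [ 0.5886 -0.3651  0.0403]
```

View pics/topz.png

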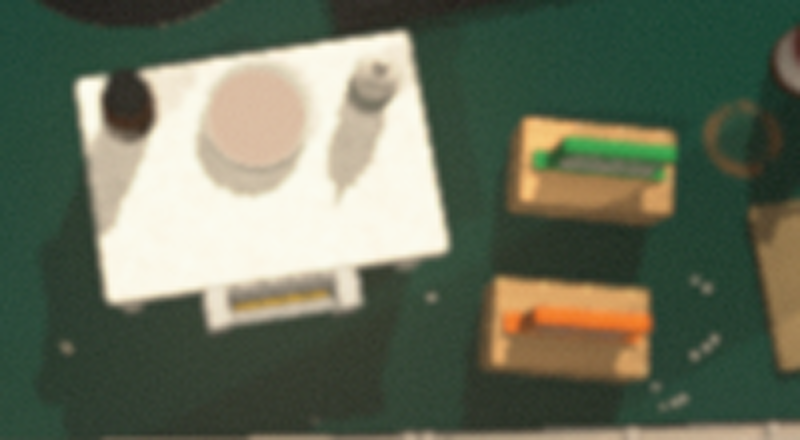

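View pics/sidez.png

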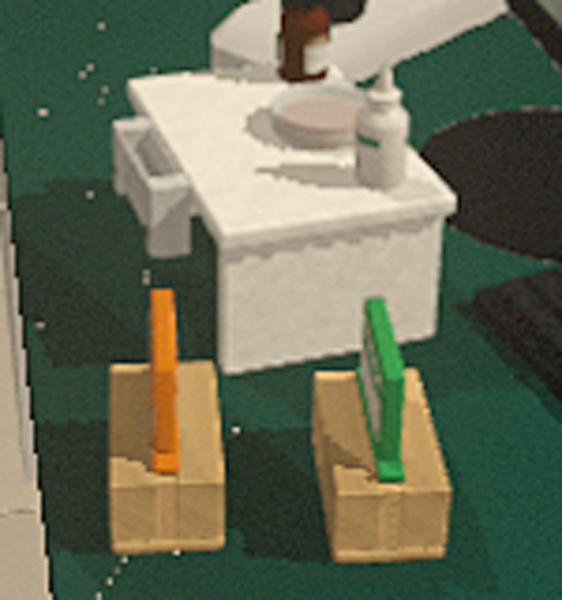

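Run:
```python
from h import *
im,d,c=load('top0')
f=lambda l,z:np.round(onz(c,[(270+u/4-.4,165+v/4-.4) for u,v in l],z),4).tolist()
print('deck corners TL TR BR BL',f([(76,80),(409,32),(449,248),(108,303)],.09))
print('lip outer corners BL BR, TL TR',f([(212,330),(362,305),(203,292),(352,268)],.09))
print('slot dark region corners',f([(228,290),(330,273),(338,300),(234,313)],.09))
v,u=np.mgrid[165:275,270:380]; P=pts(c,np.stack([u.ravel(),v.ravel()],1),d[v,u].ravel()).reshape(110,110,3)
for (uu,vv) in [(335,215),(325,242),(358,236),(341,238),(341,240),(341,236),(341,234)]: print(uu,vv,P[vv-165,uu-270])
```

```text
deck corners TL TR BR BL [[0.6082, -0.1, 0.09], [0.6315, -0.2894, 0.09], [0.5073, -0.3044, 0.09], [0.482, -0.1161, 0.09]]
lip outer corners BL BR, TL TR [[0.4659, -0.1725, 0.09], [0.4772, -0.2548, 0.09], [0.4867, -0.1682, 0.09], [0.4977, -0.2503, 0.09]]
slot dark region corners [[0.4875, -0.1818, 0.09], [0.4953, -0.2381, 0.09], [0.4803, -0.2418, 0.09], [0.4748, -0.1847, 0.09]]
335 215 [ 0.38501852 -0.15859819  0.939316  ]
325 242 [ 0.47692166 -0.17804687  0.08906293]
358 236 [ 0.4881925  -0.250891    0.08824114]
341 238 [ 0.48699668 -0.2145749   0.06976313]
341 240 [ 0.48242767 -0.21435238  0.07051778]
341 236 [ 0.48938752 -0.21364064  0.08693583]
341 234 [ 0.4936225  -0.21372164  0.08833731]
```

```bash
python3 -m handwheel '[{"hand":0.2,"dx":1.8,"dy":1,"wz":0.07},{"hand":0.2,"dx":1.8,"dy":1,"wz":0.07},{"hand":0.2,"dx":1.8,"dy":1,"wz":0.07},{"hand":0.2,"dx":1.8,"dy":1,"wz":0.07},{"hand":0.2,"dx":1.8,"dy":1,"wz":0.07},{"hand":0.2,"dx":1.8,"dy":1,"wz":0.07},{"hand":0.2,"dx":1.8,"dy":1,"wz":0.07},{"hand":0.2,"dx":1.8,"dy":1,"wz":0.07},{"hand":0.2,"dx":1.8,"dy":1,"wz":0.07},{"hand":0.2,"dx":1.8,"dy":1,"wz":0.07}]' && python3 -m handwheel '[{"hand":0.2,"dx":1.7,"dy":0.8,"wz":0.07},{"hand":0.2,"dx":1.7,"dy":0.8,"wz":0.07},{"hand":0.2,"dx":1.7,"dy":0.8,"wz":0.07},{"hand":0.2,"dx":1.7,"dy":0.8,"wz":0.07},{"hand":0.2,"dx":1.7,"dy":0.8,"wz":0.07},{"hand":0.2,"dx":1.7,"dy":0.8,"wz":0.07},{"hand":0.2,"dx":1.5,"dy":0.8},{"hand":0.2,"dx":1.5,"dy":0.8},{"hand":0.2,"dx":1.5,"dy":0.8},{"hand":0.2}]'
python3 - <<'E'
from h import *
s=bot.read_state(); print({k:np.round(s[k],3).tolist() for k in ['time_s','position','tcp_rot','opening','force']})
im,d,c=cap('wrist','w1')
E
```

```text
{'time_s': 0.15, 'position': [0.205, -0.59, 0.222], 'tcp_rot': [[0.945, 0.328, -0.0], [0.328, -0.945, 0.002], [0.0, -0.002, -1.0]], 'opening': 0.999, 'force': [-0.041, -0.056, -0.022]}invalid input
```

View pics/w1.png

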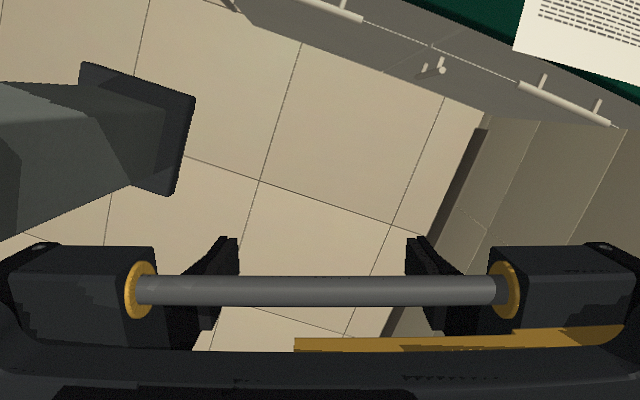

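The move was refused, probably because every row needs all seven keys. I'll resend it with full rows.

```bash
python3 -m handwheel '[{"hand":0.2,"dx":1.8,"dy":1,"dz":0,"wx":0,"wy":0,"wz":0.07},{"hand":0.2,"dx":1.8,"dy":1,"dz":0,"wx":0,"wy":0,"wz":0.07},{"hand":0.2,"dx":1.8,"dy":1,"dz":0,"wx":0,"wy":0,"wz":0.07},{"hand":0.2,"dx":1.8,"dy":1,"dz":0,"wx":0,"wy":0,"wz":0.07},{"hand":0.2,"dx":1.8,"dy":1,"dz":0,"wx":0,"wy":0,"wz":0.07},{"hand":0.2,"dx":1.8,"dy":1,"dz":0,"wx":0,"wy":0,"wz":0.07},{"hand":0.2,"dx":1.8,"dy":1,"dz":0,"wx":0,"wy":0,"wz":0.07},{"hand":0.2,"dx":1.8,"dy":1,"dz":0,"wx":0,"wy":0,"wz":0.07},{"hand":0.2,"dx":1.8,"dy":1,"dz":0,"wx":0,"wy":0,"wz":0.07},{"hand":0.2,"dx":1.8,"dy":1,"dz":0,"wx":0,"wy":0,"wz":0.07}]'
```

```text
time_s: 1.2
position: [0.3854, -0.4898, 0.2223]
tcp_rot: [[0.509, 0.861, -0.0], [0.861, -0.509, 0.001], [0.0, -0.001, -1.0]]
force: [-1.0, -0.4, -0.0]
opening: 0.6
```

```bash
python3 -m handwheel '[{"hand":0.2,"dx":1.9,"dy":0.9,"dz":0,"wx":0,"wy":0,"wz":0.05},{"hand":0.2,"dx":1.9,"dy":0.9,"dz":0,"wx":0,"wy":0,"wz":0.05},{"hand":0.2,"dx":1.9,"dy":0.9,"dz":0,"wx":0,"wy":0,"wz":0.05},{"hand":0.2,"dx":1.9,"dy":0.9,"dz":0,"wx":0,"wy":0,"wz":0.05},{"hand":0.2,"dx":1.9,"dy":0.9,"dz":0,"wx":0,"wy":0,"wz":0.05},{"hand":0.2,"dx":2,"dy":1,"dz":0,"wx":0,"wy":0,"wz":0.05},{"hand":0.2,"dx":2,"dy":1,"dz":0,"wx":0,"wy":0,"wz":0.06},{"hand":0.2,"dx":2,"dy":1,"dz":0,"wx":0,"wy":0,"wz":0.06},{"hand":0.2,"dx":2,"dy":1,"dz":0,"wx":0,"wy":0,"wz":0},{"hand":0.2,"dx":0,"dy":0,"dz":0,"wx":0,"wy":0,"wz":0}]'
python3 - <<'E'
from h import *
s=bot.read_state(); print({k:np.round(s[k],3).tolist() for k in ['joint_positions','position','tcp_rot','opening','force']})
im,d,c=cap('wrist','w2')
E
```

```text
time_s: 2.2
position: [0.562, -0.4037, 0.2221]
tcp_rot: [[0.114, 0.994, 0.001], [0.994, -0.114, 0.001], [0.001, 0.001, -1.0]]
force: [-0.6, -0.8, -0.0]
opening: 0.598
{'joint_positions': [-44.947, 35.61, 71.568, 0.067, 72.814, -38.439], 'position': [0.562, -0.404, 0.222], 'tcp_rot': [[0.114, 0.994, 0.001], [0.994, -0.114, 0.001], [0.001, 0.001, -1.0]], 'opening': 0.598, 'force': [-0.649, -0.768, -0.012]}
```

View pics/w2.png

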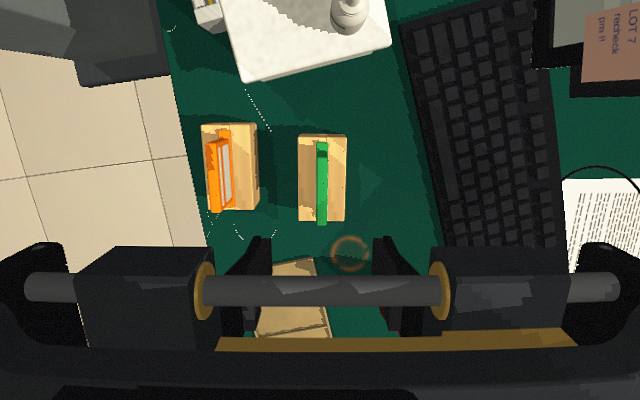

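The wrist view shows the green holder's top from (321,143) to (321,224) and the orange holder at (220,170). The green one lies between the finger lines at x of about 255 and 385. Next I'll measure it precisely.

```bash
cat > g.py <<'E'
from h import *
def green(fn,box):
    im,d,c=load(fn); hsv=cv2.cvtColor(im,cv2.COLOR_RGB2HSV); m=cv2.inRange(hsv,(45,110,60),(85,255,255))
    x0,y0,x1,y1=box; mm=np.zeros_like(m); mm[y0:y1,x0:x1]=m[y0:y1,x0:x1]; v,u=np.where(mm>0)
    P=pts(c,np.stack([u,v],1),d[v,u]); ok=d[v,u]>0
    print('n',len(u),'z pct',np.percentile(P[ok,2],[5,25,50,75,95]))
    top=ok&(P[:,2]>.083); u,v=u[top],v[top]
    r=cv2.minAreaRect(np.stack([u,v],1).astype(np.float32)); 
    Q=onz(c,np.stack([u,v],1),.09)[:,:2]; q=cv2.minAreaRect((Q*1000).astype(np.float32)); print('img',r,'\nworld mm',q)
    # line fit
    a=np.polyfit(Q[:,1],Q[:,0],1); print('dx/dy',a[0],'yaw deg',-np.degrees(np.arctan(a[0])))
    return Q
E
python3 - <<'E'
from g import *
green('w2',(290,130,360,235))
im,d,c=load('w2'); cv2.imwrite('pics/w2z.png',cv2.resize(im[120:240,190:360,::-1],(800,565),interpolation=cv2.INTER_CUBIC))
E
```

```text
n 3181 z pct [-0.00183206 -0.00097632 -0.00028827  0.04552119  0.08967304]
img ((321.6061096191406, 190.51290893554688), (10.63589096069336, 69.1545639038086), 1.2188751697540283) 
world mm ((561.8515014648438, -401.9410095214844), (63.518802642822266, 9.483234405517578), 82.16694641113281)
dx/dy 0.12782518222219408 yaw deg -7.28434123282421
```

View pics/w2z.png

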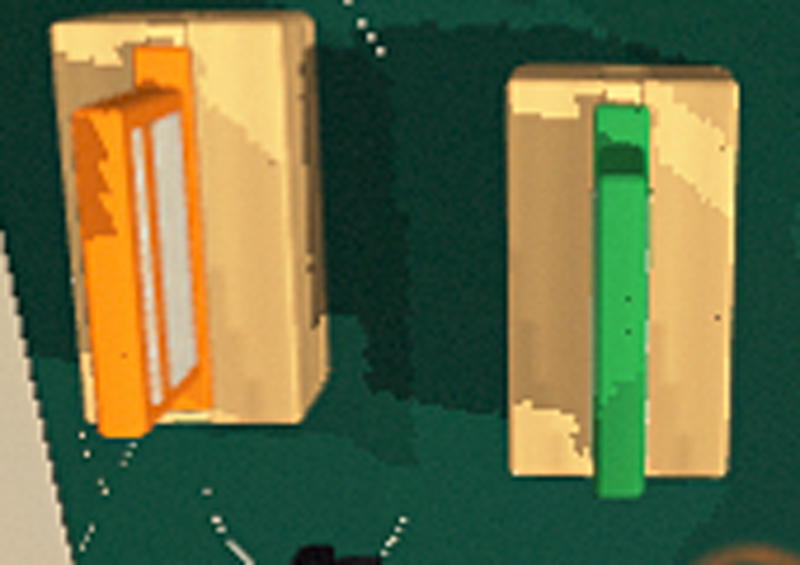

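```bash
python3 -m handwheel '[{"hand":0.2,"dx":0,"dy":0.15,"dz":-2,"wx":0,"wy":0,"wz":-0.016},{"hand":0.2,"dx":0,"dy":0,"dz":-2,"wx":0,"wy":0,"wz":0},{"hand":0.2,"dx":0,"dy":0,"dz":-2,"wx":0,"wy":0,"wz":0},{"hand":0.2,"dx":0,"dy":0,"dz":-2,"wx":0,"wy":0,"wz":0},{"hand":0.2,"dx":0,"dy":0,"dz":-2,"wx":0,"wy":0,"wz":0},{"hand":0.2,"dx":0,"dy":0,"dz":-2,"wx":0,"wy":0,"wz":0},{"hand":0.2,"dx":0,"dy":0,"dz":-2,"wx":0,"wy":0,"wz":0},{"hand":0.2,"dx":0,"dy":0,"dz":-2,"wx":0,"wy":0,"wz":0},{"hand":0.2,"dx":0,"dy":0,"dz":-1.05,"wx":0,"wy":0,"wz":0},{"hand":0.2,"dx":0,"dy":0,"dz":0,"wx":0,"wy":0,"wz":0}]'
python3 - <<'E'
from h import *
cap('wrist','w3'); im,d,c=cap('side','s3'); cv2.imwrite('pics/s3z.png',cv2.resize(im[180:340,250:400,::-1],(562,600),interpolation=cv2.INTER_CUBIC))
E
```

```text
time_s: 3.25
position: [0.558, -0.4036, 0.0502]
tcp_rot: [[0.134, 0.991, -0.003], [0.991, -0.134, 0.003], [0.002, -0.003, -1.0]]
force: [0.3, -0.6, 0.5]
opening: 0.6
```

View pics/w3.png

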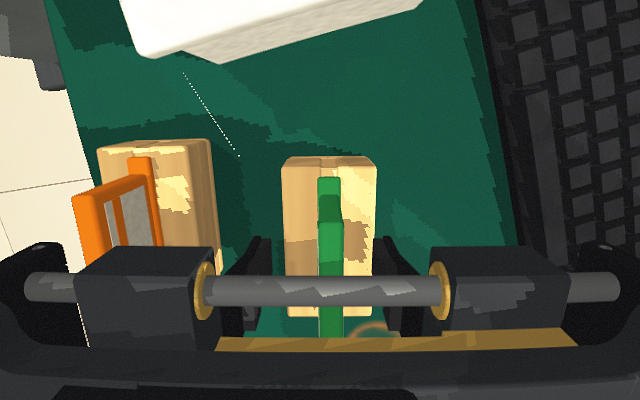

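View pics/s3z.png

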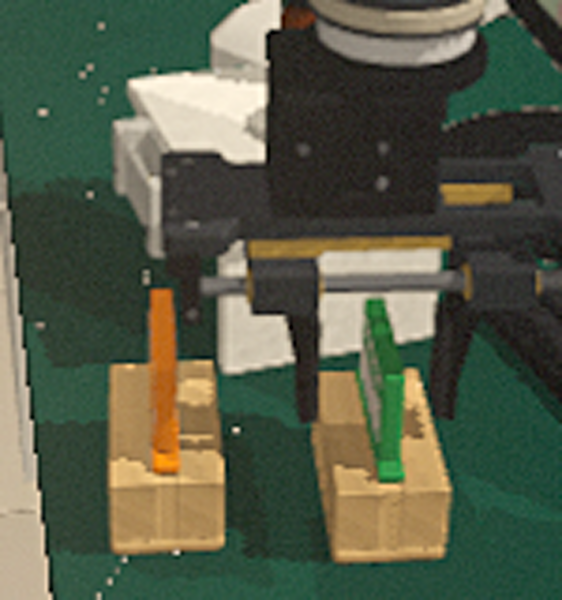

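Straddling the plate, the jaws are centred at u≈319 but the holder is at u≈330. That agrees with the 4 mm shortfall in x, so I'll correct it and then close.

```bash
python3 -m handwheel '[{"hand":0.2,"dx":0.35,"dy":0.15,"dz":0.05,"wx":0,"wy":0,"wz":0},{"hand":0.2,"dx":0,"dy":0,"dz":0,"wx":0,"wy":0,"wz":0},{"hand":-0.3,"dx":0,"dy":0,"dz":0,"wx":0,"wy":0,"wz":0},{"hand":-0.3,"dx":0,"dy":0,"dz":0,"wx":0,"wy":0,"wz":0}]'
python3 - <<'E'
from h import *
im,d,c=cap('wrist','w4')
E
```

```text
time_s: 3.75
position: [0.5635, -0.4025, 0.0531]
tcp_rot: [[0.132, 0.991, 0.001], [0.991, -0.132, -0.001], [-0.001, 0.001, -1.0]]
force: [0.0, -1.0, -0.8]
opening: 0.49
```

View pics/w4.png

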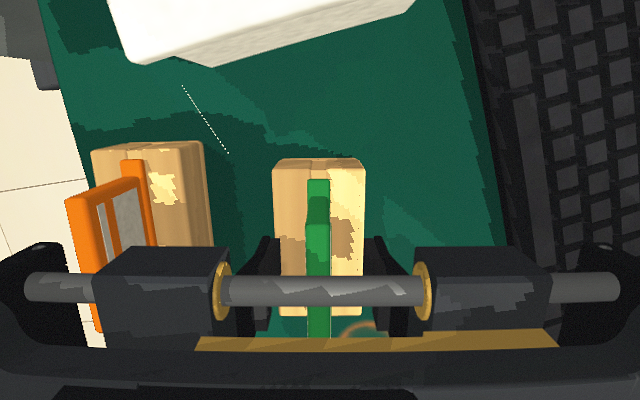

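The plate is now at u≈318, centred between the fingers. Closing.

```bash
python3 -m handwheel '[{"hand":-1,"dx":-0.1,"dy":0,"dz":-0.15,"wx":0,"wy":0,"wz":0},{"hand":-1,"dx":0,"dy":0,"dz":0,"wx":0,"wy":0,"wz":0},{"hand":-1,"dx":0,"dy":0,"dz":0,"wx":0,"wy":0,"wz":0},{"hand":-1,"dx":0,"dy":0,"dz":0,"wx":0,"wy":0,"wz":0},{"hand":-1,"dx":0,"dy":0,"dz":0,"wx":0,"wy":0,"wz":0},{"hand":-1,"dx":0,"dy":0,"dz":0,"wx":0,"wy":0,"wz":0}]'; python3 -m handwheel '[{"hand":-1,"dx":0,"dy":0,"dz":0,"wx":0,"wy":0,"wz":0},{"hand":-1,"dx":0,"dy":0,"dz":0,"wx":0,"wy":0,"wz":0}]'
python3 - <<'E'
from h import *
im,d,c=cap('wrist','w5')
E
```

```text
time_s: 4.4
position: [0.5622, -0.4024, 0.0509]
tcp_rot: [[0.133, 0.991, -0.0], [0.991, -0.133, 0.0], [0.0, -0.0, -1.0]]
force: [0.0, 0.4, -1.4]
opening: 0.111
time_s: 4.6
position: [0.5623, -0.4024, 0.0509]
tcp_rot: [[0.133, 0.991, -0.0], [0.991, -0.133, 0.0], [0.0, -0.0, -1.0]]
force: [0.8, -0.0, -0.1]
opening: 0.112
```

View pics/w5.png

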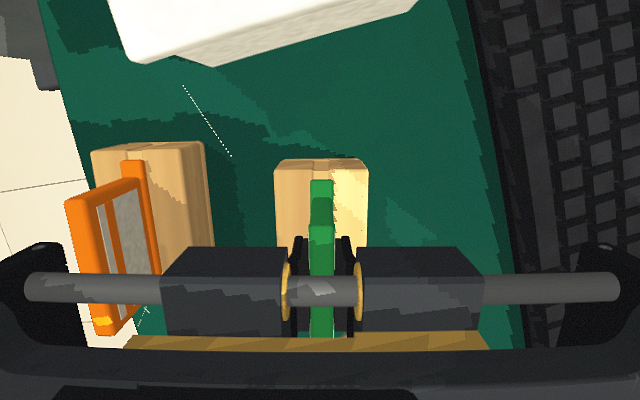

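Closed at opening 0.112, about 10 mm, so the plate is held. Lifting straight up.

```bash
python3 -m handwheel '[{"hand":-1,"dx":0,"dy":0,"dz":1,"wx":0,"wy":0,"wz":0},{"hand":-1,"dx":0,"dy":0,"dz":1,"wx":0,"wy":0,"wz":0},{"hand":-1,"dx":0,"dy":0,"dz":1,"wx":0,"wy":0,"wz":0},{"hand":-1,"dx":0,"dy":0,"dz":1,"wx":0,"wy":0,"wz":0},{"hand":-1,"dx":0,"dy":0,"dz":1.6,"wx":0,"wy":0,"wz":0},{"hand":-1,"dx":0,"dy":0,"dz":1.6,"wx":0,"wy":0,"wz":0},{"hand":-1,"dx":0,"dy":0,"dz":1.6,"wx":0,"wy":0,"wz":0},{"hand":-1,"dx":0,"dy":0,"dz":1.6,"wx":0,"wy":0,"wz":0},{"hand":-1,"dx":0,"dy":0,"dz":1.6,"wx":0,"wy":0,"wz":0},{"hand":-1,"dx":0,"dy":0,"dz":0,"wx":0,"wy":0,"wz":0}]'
python3 - <<'E'
from h import *
im,d,c=cap('side','s5'); cv2.imwrite('pics/s5z.png',cv2.resize(im[160:340,250:430,::-1],(600,600),interpolation=cv2.INTER_CUBIC))
E
```

```text
time_s: 5.65
position: [0.5639, -0.4039, 0.175]
tcp_rot: [[0.133, 0.991, 0.005], [0.991, -0.133, -0.005], [-0.004, 0.006, -1.0]]
force: [0.8, -0.5, -0.1]
opening: 0.114
```

View pics/s5z.png

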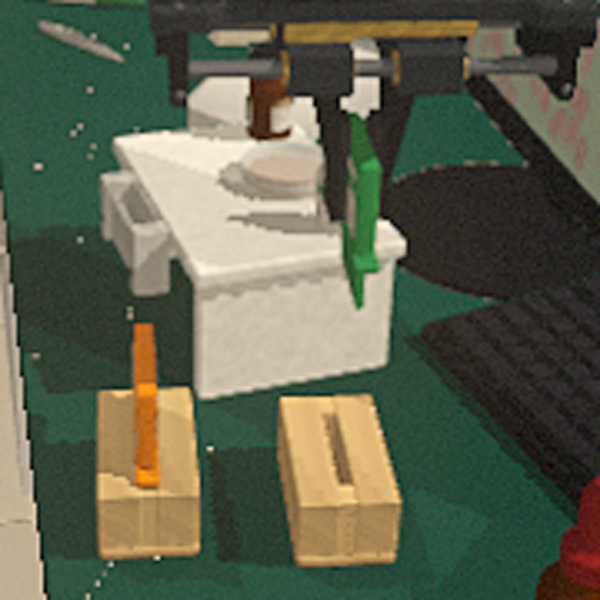

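The side view shows the holder lifted upright in the jaws at about (362,210) in the crop, the green stand empty, and the orange holder untouched. I'll stop short of the slot and measure it with the wrist camera.

```bash
python3 -m handwheel '[{"hand":-1,"dx":-1,"dy":1.4,"dz":0,"wx":0,"wy":0,"wz":0.033},{"hand":-1,"dx":-1,"dy":1.4,"dz":0,"wx":0,"wy":0,"wz":0.033},{"hand":-1,"dx":-1,"dy":1.4,"dz":0,"wx":0,"wy":0,"wz":0.033},{"hand":-1,"dx":-1,"dy":1.4,"dz":0,"wx":0,"wy":0,"wz":0.033},{"hand":-1,"dx":-1,"dy":1.4,"dz":0,"wx":0,"wy":0,"wz":0.033},{"hand":-1,"dx":-1,"dy":1.4,"dz":0,"wx":0,"wy":0,"wz":0.033},{"hand":-1,"dx":-1,"dy":1.4,"dz":0,"wx":0,"wy":0,"wz":0.034},{"hand":-1,"dx":-0.9,"dy":1.4,"dz":0,"wx":0,"wy":0,"wz":0.034},{"hand":-1,"dx":0,"dy":0,"dz":0,"wx":0,"wy":0,"wz":0},{"hand":-1,"dx":0,"dy":0,"dz":0,"wx":0,"wy":0,"wz":0}]'
python3 - <<'E'
from h import *
im,d,c=cap('wrist','w6')
E
```

```text
time_s: 6.7
position: [0.4835, -0.2907, 0.1708]
tcp_rot: [[-0.132, 0.991, 0.0], [0.991, 0.132, -0.0], [-0.0, 0.0, -1.0]]
force: [0.5, -0.2, -1.0]
opening: 0.11
```

View pics/w6.png

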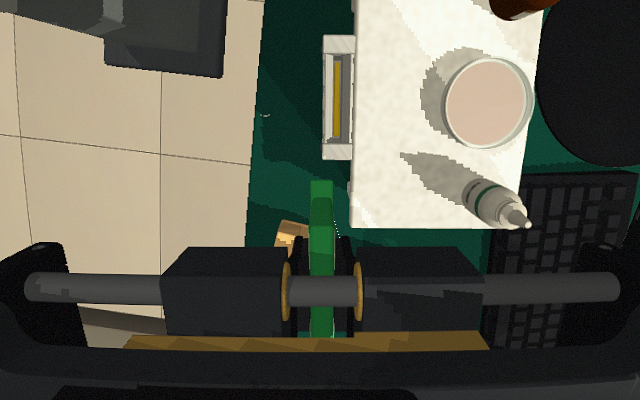

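The wrist view shows the lip and slot from (323,36) to (353,159), with the yellow spring at u≈337. The holder's plate is at u≈320, and the deck edge is at u≈354.

Run:
```python
from h import *
im,d,c=load('w6'); cv2.imwrite('pics/w6z.png',cv2.resize(im[25:235,300:375,::-1],(214,600),interpolation=cv2.INTER_CUBIC))
cv2.imwrite('pics/w6y.png',cv2.resize(im[30:170,310:366,::-1],(240,600),interpolation=cv2.INTER_CUBIC))
for r in (50,97,145):
    print(r,[tuple(im[r,u]//10) for u in range(318,360)])
    us=np.arange(318,360); print(np.round(pts(c,[(u,r) for u in us],d[r,us])[:,2],3).tolist())
```

```text
50 [(np.uint8(0), np.uint8(4), np.uint8(2)), (np.uint8(1), np.uint8(3), np.uint8(3)), (np.uint8(1), np.uint8(3), np.uint8(3)), (np.uint8(4), np.uint8(4), np.uint8(4)), (np.uint8(7), np.uint8(7), np.uint8(6)), (np.uint8(14), np.uint8(14), np.uint8(12)), (np.uint8(20), np.uint8(19), np.uint8(18)), (np.uint8(20), np.uint8(19), np.uint8(17)), (np.uint8(20), np.uint8(19), np.uint8(17)), (np.uint8(20), np.uint8(19), np.uint8(17)), (np.uint8(20), np.uint8(19), np.uint8(18)), (np.uint8(20), np.uint8(19), np.uint8(18)), (np.uint8(20), np.uint8(20), np.uint8(18)), (np.uint8(20), np.uint8(20), np.uint8(18)), (np.uint8(20), np.uint8(19), np.uint8(17)), (np.uint8(20), np.uint8(20), np.uint8(18)), (np.uint8(20), np.uint8(20), np.uint8(18)), (np.uint8(20), np.uint8(19), np.uint8(17)), (np.uint8(20), np.uint8(20), np.uint8(17)), (np.uint8(20), np.uint8(19), np.uint8(17)), (np.uint8(20), np.uint8(19), np.uint8(17)), (np.uint8(20), np.uint8(19), np.uint8(17)), (np.uint8(20), np.uint8(20), np.uint8(18)), (np.uint8(21), np.uint8(20), np.uint8(18)), (np.uint8(21), np.uint8(20), np.uint8(18)), (np.uint8(2
[... 4546 characters left out ...]
nt8(20), np.uint8(18)), (np.uint8(21), np.uint8(21), np.uint8(19)), (np.uint8(15), np.uint8(15), np.uint8(13)), (np.uint8(14), np.uint8(14), np.uint8(12)), (np.uint8(18), np.uint8(17), np.uint8(15)), (np.uint8(22), np.uint8(21), np.uint8(19)), (np.uint8(24), np.uint8(23), np.uint8(22)), (np.uint8(24), np.uint8(23), np.uint8(21)), (np.uint8(24), np.uint8(23), np.uint8(22)), (np.uint8(24), np.uint8(23), np.uint8(22))]
[-0.002, -0.0, 0.063, 0.063, 0.09, 0.089, 0.089, 0.09, 0.09, 0.09, 0.09, 0.089, 0.091, 0.089, 0.089, 0.09, 0.089, 0.088, 0.089, 0.089, 0.091, 0.089, 0.089, 0.089, 0.09, 0.089, 0.089, 0.089, 0.091, 0.09, 0.089, 0.09, 0.09, 0.089, 0.087, 0.088, 0.09, 0.089, 0.089, 0.09, 0.09, 0.09]
```

View pics/w6y.png

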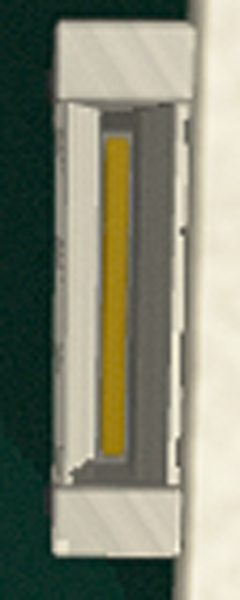

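Run:
```python
from h import *
im,d,c=load('w6'); hsv=cv2.cvtColor(im,cv2.COLOR_RGB2HSV)
m=cv2.inRange(hsv,(18,150,80),(32,255,255)); m[:, :325]=0;m[:,352:]=0;m[165:]=0
v,u=np.where(m>0); Q=onz(c,np.stack([u,v],1),.07)[:,:2]
q=cv2.minAreaRect((Q*1000).astype(np.float32)); a=np.polyfit(Q[:,1],Q[:,0],1); print('spring',q,-np.degrees(np.arctan(a[0])))
Z=lambda l:onz(c,[(310+x/4.286-.4,30+y/4.286-.4) for x,y in l],.0895)[:,:2]
print('slot ends', Z([(119,102),(112,487)]).round(4).tolist(),'mean',Z([(66,102),(185,102),(62,487),(172,487)]).mean(0))
print('flare corners L/R',Z([(67,102),(183,102),(66,484),(172,484)]).round(4).tolist())
print('seat outer corners',Z([(56,20),(195,20),(54,555),(180,555)]).round(4).tolist())
e=Z([(195,20),(180,555)]); print('back edge yaw',np.degrees(np.arctan2(-(e[0]-e[1])[0],(e[0]-e[1])[1])))
e=Z([(56,20),(54,555)]); print('front edge yaw',np.degrees(np.arctan2(-(e[0]-e[1])[0],(e[0]-e[1])[1])))
# holder
g=cv2.inRange(hsv,(45,150,60),(75,255,255)); g[:175]=0; g[:, :300]=0; g[:,345:]=0; g[345:]=0
v,u=np.where(g>0); P=pts(c,np.stack([u,v],1),d[v,u]); 
for lo,hi in [(.15,.18),(.2,.225)]:
    s=(P[:,2]>lo)&(P[:,2]<hi); 
    if s.sum()<5: continue
    p=P[s]; r=v[s]; z=np.median(p[:,2]); W=onz(c,np.stack([u[s],r],1),z)
    print(s.sum(),'z',z,'x range/ymin max',W[:,:2].min(0),W[:,:2].max(0))
    mids=[]
    for rr in np.unique(r):
        k=r==rr; mids.append([W[k,1].mean(),(W[k,0].min()+W[k,0].max())/2])
    mids=np.array(mids); a=np.polyfit(mids[:,0],mids[:,1],1); print('line yaw',-np.degrees(np.arctan(a[0])),'x at tcp y',np.polyval(a,-.2907), 'width', np.median([np.ptp(W[r==rr,0]) for rr in np.unique(r)]))
```

```text
spring ((483.7443542480469, -209.67474365234375), (3.706094264984131, 52.57435607910156), 8.03592300415039) 7.345886439076586
slot ends [[0.4793, -0.1805], [0.4867, -0.2399]] mean [ 0.48392177 -0.21005239]
flare corners L/R [[0.4713, -0.1815], [0.4892, -0.1791], [0.4791, -0.2404], [0.4965, -0.2381]]
seat outer corners [[0.468, -0.1699], [0.4892, -0.167], [0.4787, -0.2524], [0.4996, -0.2496]]
back edge yaw 7.141441762228778
front edge yaw 7.3562168332074656
611 z 0.16435982795704665 x range/ymin max [ 0.47231145 -0.26889032] [ 0.48532069 -0.25035694]
line yaw -0.3148552560049188 x at tcp y 0.47828011519738906 width 0.011196030923469463
1983 z 0.20908346706886405 x range/ymin max [ 0.47435152 -0.30999683] [ 0.49010096 -0.25595796]
line yaw 7.647394605849045 x at tcp y 0.48318776678727077 width 0.008865090509972445
```

Slot centre is (0.484, -0.210) with yaw 7.3°. The holder sits on the TCP, with yaw 7.65°. Moving over the slot.

```bash
python3 -m handwheel '[{"hand":-1,"dx":0,"dy":1.35,"dz":0,"wx":0,"wy":0,"wz":-0.005},{"hand":-1,"dx":0,"dy":1.35,"dz":0,"wx":0,"wy":0,"wz":0},{"hand":-1,"dx":0,"dy":1.35,"dz":0,"wx":0,"wy":0,"wz":0},{"hand":-1,"dx":0,"dy":1.35,"dz":0,"wx":0,"wy":0,"wz":0},{"hand":-1,"dx":0,"dy":1.35,"dz":0,"wx":0,"wy":0,"wz":0},{"hand":-1,"dx":0,"dy":1.35,"dz":0,"wx":0,"wy":0,"wz":0},{"hand":-1,"dx":0,"dy":0,"dz":-1.5,"wx":0,"wy":0,"wz":0},{"hand":-1,"dx":0,"dy":0,"dz":-1.5,"wx":0,"wy":0,"wz":0},{"hand":-1,"dx":0,"dy":0,"dz":0,"wx":0,"wy":0,"wz":0},{"hand":-1,"dx":0,"dy":0,"dz":0,"wx":0,"wy":0,"wz":0}]'
python3 - <<'E'
from h import *
print(bot.read_state()['position'])
im,d,c=cap('side','s7'); cv2.imwrite('pics/s7z.png',cv2.resize(im[140:290,250:400,::-1],(600,600),interpolation=cv2.INTER_CUBIC))
E
```

```text
time_s: 7.75
position: [0.4833, -0.209, 0.1411]
tcp_rot: [[-0.128, 0.992, -0.0], [0.992, 0.128, 0.0], [0.0, -0.0, -1.0]]
force: [-0.8, -0.1, 0.1]
opening: 0.113
[ 0.48334529 -0.208977    0.14112605]
```

View pics/s7z.png

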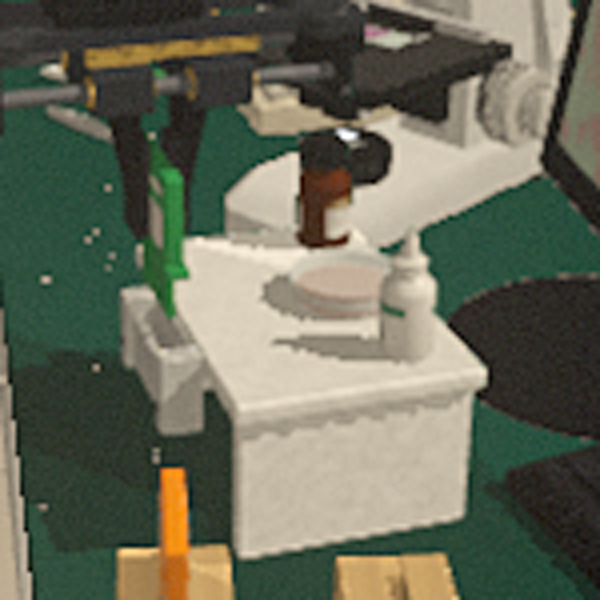

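The tongue hangs above the slot mouth, in line with it. Descending gently to just above the spring.

```bash
python3 -m handwheel '[{"hand":-1,"dx":0.05,"dy":0,"dz":-0.4,"wx":0,"wy":0,"wz":0},{"hand":-1,"dx":0,"dy":0,"dz":-0.4,"wx":0,"wy":0,"wz":0},{"hand":-1,"dx":0,"dy":0,"dz":-0.4,"wx":0,"wy":0,"wz":0},{"hand":-1,"dx":0,"dy":0,"dz":-0.4,"wx":0,"wy":0,"wz":0},{"hand":-1,"dx":0,"dy":0,"dz":-0.4,"wx":0,"wy":0,"wz":0},{"hand":-1,"dx":0,"dy":0,"dz":-0.4,"wx":0,"wy":0,"wz":0},{"hand":-1,"dx":0,"dy":0,"dz":0,"wx":0,"wy":0,"wz":0},{"hand":-1,"dx":0,"dy":0,"dz":0,"wx":0,"wy":0,"wz":0}]'
python3 - <<'E'
from h import *
im,d,c=cap('side','s8'); cv2.imwrite('pics/s8z.png',cv2.resize(im[140:290,250:400,::-1],(600,600),interpolation=cv2.INTER_CUBIC))
s=bot.read_state(); print(s['force'],s['moment'])
cap('wrist','w8')
E
```

```text
time_s: 8.6
position: [0.4838, -0.2094, 0.1169]
tcp_rot: [[-0.128, 0.992, -0.0], [0.992, 0.128, 0.0], [0.0, -0.0, -1.0]]
force: [0.2, 0.6, -1.2]
opening: 0.118
[0.48198137 0.83789767 0.40273317] [-0.01445548 -0.11426685 -0.00157325]
```

View pics/s8z.png

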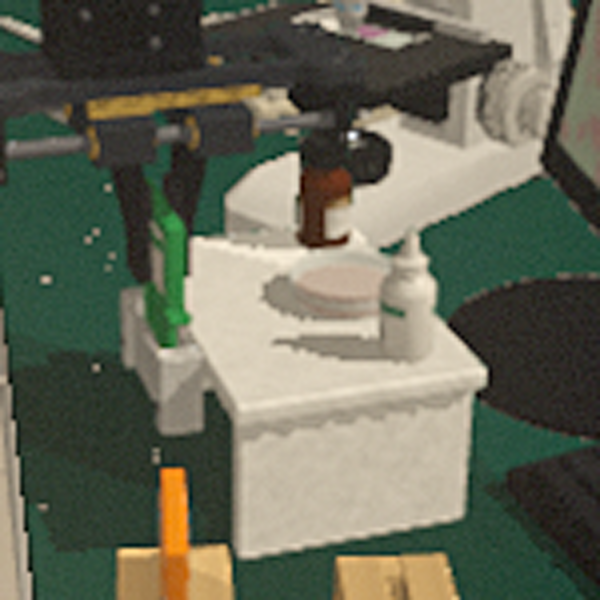

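View pics/w8.png

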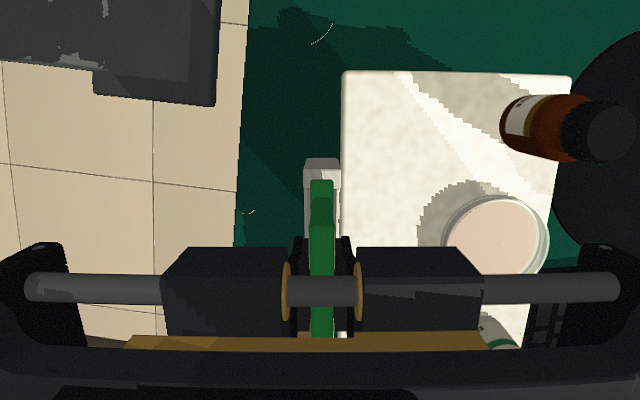

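The tongue has entered the slot and the force readings are near zero. Going on in small steps to meet the spring.

```bash
python3 -m handwheel '[{"hand":-1,"dx":0,"dy":0,"dz":-0.2,"wx":0,"wy":0,"wz":0},{"hand":-1,"dx":0,"dy":0,"dz":-0.2,"wx":0,"wy":0,"wz":0},{"hand":-1,"dx":0,"dy":0,"dz":-0.2,"wx":0,"wy":0,"wz":0},{"hand":-1,"dx":0,"dy":0,"dz":-0.2,"wx":0,"wy":0,"wz":0},{"hand":-1,"dx":0,"dy":0,"dz":-0.1,"wx":0,"wy":0,"wz":0},{"hand":-1,"dx":0,"dy":0,"dz":-0.1,"wx":0,"wy":0,"wz":0},{"hand":-1,"dx":0,"dy":0,"dz":0,"wx":0,"wy":0,"wz":0}]'; python3 -m handwheel '[{"hand":-1,"dx":0,"dy":0,"dz":-0.1,"wx":0,"wy":0,"wz":0},{"hand":-1,"dx":0,"dy":0,"dz":-0.1,"wx":0,"wy":0,"wz":0},{"hand":-1,"dx":0,"dy":0,"dz":0,"wx":0,"wy":0,"wz":0}]'
```

```text
time_s: 9.4
position: [0.4838, -0.2095, 0.1072]
tcp_rot: [[-0.128, 0.992, 0.0], [0.992, 0.128, -0.0], [-0.0, -0.0, -1.0]]
force: [-0.2, -0.1, 3.0]
opening: 0.113
time_s: 9.7
position: [0.4838, -0.2094, 0.1051]
tcp_rot: [[-0.128, 0.992, 0.0], [0.992, 0.128, 0.0], [0.0, 0.0, -1.0]]
force: [-1.6, 0.7, 2.7]
opening: 0.111
```

```bash
python3 -m handwheel '[{"hand":-1,"dx":0,"dy":0,"dz":-0.1,"wx":0,"wy":0,"wz":0},{"hand":-1,"dx":0,"dy":0,"dz":-0.1,"wx":0,"wy":0,"wz":0},{"hand":-1,"dx":0,"dy":0,"dz":0,"wx":0,"wy":0,"wz":0}]'; python3 -m handwheel '[{"hand":-1,"dx":0,"dy":0,"dz":-0.1,"wx":0,"wy":0,"wz":0},{"hand":-1,"dx":0,"dy":0,"dz":0,"wx":0,"wy":0,"wz":0}]';python3 -m handwheel '[{"hand":-1,"dx":0,"dy":0,"dz":-0.05,"wx":0,"wy":0,"wz":0},{"hand":-1,"dx":0,"dy":0,"dz":0,"wx":0,"wy":0,"wz":0}]'
```

```text
time_s: 10.0
position: [0.4838, -0.2095, 0.103]
tcp_rot: [[-0.128, 0.992, -0.0], [0.992, 0.128, 0.0], [0.0, -0.0, -1.0]]
force: [-1.0, 0.6, 5.0]
opening: 0.112
time_s: 10.2
position: [0.4838, -0.2094, 0.102]
tcp_rot: [[-0.128, 0.992, -0.0], [0.992, 0.128, 0.0], [0.0, -0.0, -1.0]]
force: [-1.2, -0.0, 5.1]
opening: 0.111
time_s: 10.4
position: [0.4838, -0.2095, 0.1016]
tcp_rot: [[-0.128, 0.992, 0.0], [0.992, 0.128, -0.0], [-0.0, 0.0, -1.0]]
force: [-1.5, 0.6, 5.3]
opening: 0.113
```

```bash
python3 -m handwheel '[{"hand":-1,"dx":0,"dy":0,"dz":-0.05,"wx":0,"wy":0,"wz":0},{"hand":-1,"dx":0,"dy":0,"dz":0,"wx":0,"wy":0,"wz":0}]'; python3 -m handwheel '[{"hand":-1,"dx":0,"dy":0,"dz":-0.05,"wx":0,"wy":0,"wz":0},{"hand":-1,"dx":0,"dy":0,"dz":0,"wx":0,"wy":0,"wz":0}]';python3 -m handwheel '[{"hand":-1,"dx":0,"dy":0,"dz":-0.03,"wx":0,"wy":0,"wz":0},{"hand":-1,"dx":0,"dy":0,"dz":0,"wx":0,"wy":0,"wz":0}]'
```

```text
time_s: 10.6
position: [0.4838, -0.2095, 0.1011]
tcp_rot: [[-0.128, 0.992, 0.0], [0.992, 0.128, -0.0], [-0.0, 0.0, -1.0]]
force: [-0.7, 0.6, 4.7]
opening: 0.11
time_s: 10.8
position: [0.4838, -0.2095, 0.1009]
tcp_rot: [[-0.128, 0.992, 0.0], [0.992, 0.128, -0.0], [-0.0, 0.0, -1.0]]
force: [-1.0, 1.3, 6.7]
opening: 0.112
time_s: 11.0
position: [0.4838, -0.2095, 0.1008]
tcp_rot: [[-0.128, 0.992, 0.0], [0.992, 0.128, -0.0], [-0.0, 0.0, -1.0]]
force: [-1.3, 1.9, 8.5]
opening: 0.114
```

The z reading has stalled at 0.1008 and the force is rising past the spring's 6.2 N, so the seats have been reached. A little more preload, then average the readings.

```bash
python3 -m handwheel '[{"hand":-1,"dx":0,"dy":0,"dz":-0.03,"wx":0,"wy":0,"wz":0},{"hand":-1,"dx":0,"dy":0,"dz":0,"wx":0,"wy":0,"wz":0}]'; python3 -m handwheel '[{"hand":-1,"dx":0,"dy":0,"dz":-0.03,"wx":0,"wy":0,"wz":0},{"hand":-1,"dx":0,"dy":0,"dz":0,"wx":0,"wy":0,"wz":0},{"hand":-1,"dx":0,"dy":0,"dz":0,"wx":0,"wy":0,"wz":0}]'
python3 - <<'E'
from h import *
im,d,c=cap('side','s9'); cv2.imwrite('pics/s9z.png',cv2.resize(im[170:260,260:350,::-1],(600,600),interpolation=cv2.INTER_CUBIC)); F=[bot.read_state()['force']]
cap('wrist','w9');F.append(bot.read_state()['force']); print(F)
E
```

```text
time_s: 11.2
position: [0.4838, -0.2095, 0.1008]
tcp_rot: [[-0.128, 0.992, 0.0], [0.992, 0.128, -0.0], [-0.0, 0.0, -1.0]]
force: [-1.9, 1.8, 10.5]
opening: 0.109
time_s: 11.5
position: [0.4838, -0.2095, 0.1008]
tcp_rot: [[-0.128, 0.992, 0.0], [0.992, 0.128, -0.0], [-0.0, 0.0, -1.0]]
force: [-1.8, 2.7, 12.9]
opening: 0.117
[array([-2.77885562,  1.97794131, 12.41622812]), array([-1.97206297,  1.96531444, 12.81429367])]
```

View pics/s9z.png

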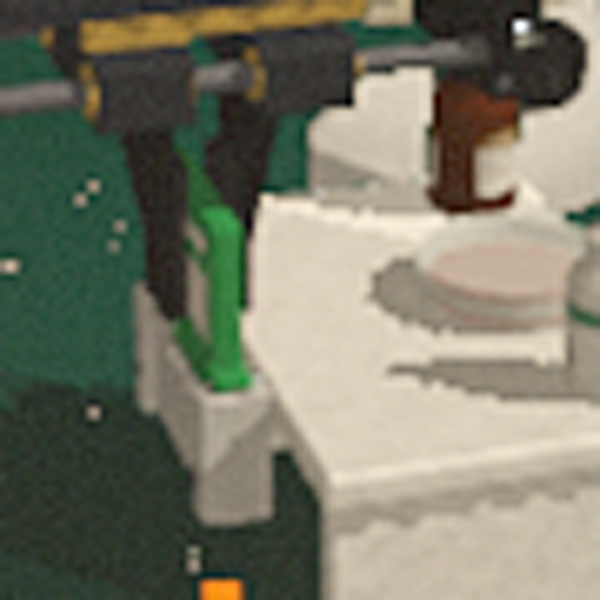

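View pics/w9.png

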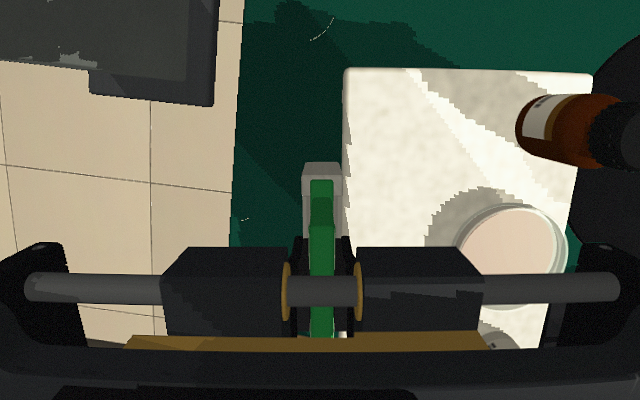

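The flange sits on the seat with no gap at the near end (230,385 in the side crop) or the far end (321,185 in the wrist view). The shelf items are in place. One last depth check of the flange, then hand in.

Run:
```python
from h import *
from rig import hand_in
im,d,c=load('w9')
a=np.mgrid[184:194,316:327].reshape(2,-1); z=pts(c,np.stack([a[1],a[0]],1),d[a[0],a[1]])[:,2]; print('flange top z',np.median(z))
a=np.mgrid[166:175,308:335].reshape(2,-1); z=pts(c,np.stack([a[1],a[0]],1),d[a[0],a[1]])[:,2]; print('seat z',np.median(z))
s=bot.read_state(); print(s['time_s'],s['position'],s['force'],s['opening'])
```

```text
flange top z 0.09438021014483594
seat z 0.07718710535361006
11.6 [ 0.48383924 -0.20945869  0.1008088 ] [-1.97206297  1.96531444 12.81429367] 0.11171689751634195
```

Run:
```python
from h import *
im,d,c=load('w9')
for cols in [(305,309),(334,338)]:
    a=np.mgrid[180:190,cols[0]:cols[1]].reshape(2,-1); z=pts(c,np.stack([a[1],a[0]],1),d[a[0],a[1]])[:,2]; print('seat z',np.median(z))
from rig import hand_in
print(hand_in())
```

```text
seat z 0.08916169960154116
seat z 0.08931844089650377
the job is handed in; nothing more can be done
None
```

The green label holder is fitted. I took it from its stand, slid its tongue down behind the lip and pressed it home against the spring in 0.3–1 mm steps. I handed the job in still gripping it and pressing down with about 12.5 N, at 11.6 s.

**Seating checks:**
- **Height:** the tool stopped going down at z = 0.1008 m, about where I expected home to be (0.101 m).
- **Force:** it rose from about 5 N on the spring to about 12.5 N with no further travel, so the foot is on the seats.
- **Flange:** its top measured 5.1 mm above the seats, and the flange is 5 mm high.

**Surroundings:** the last pictures showed the oil bottle, petri dish and dropper in their places. The orange holder was still in its stand; the last picture shows only the top of it.

**Disagreements:**
- My first move was refused because every row needs all the keys; nothing moved.
- The tool was 4 mm off in x on the way down to the grasp, and I corrected it before closing.
- One seat-height reading came out at 0.077 m, probably because I sampled the wrong patch, the seat's end face. Sampling again beside the flange gave 0.089 m on both sides.

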